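# Load a recording chamber beneath the spring clip of a stage adapter

### The job

Load the recording chamber plate on the microscope stage adapter: press the heel of the spring clip down with one fingertip so that its toe rises, and with the other fingertip push the plate by its thumb lip along the guide rails, beneath the raised toe, until it is fully home against the end stop. Keep the clip held down until the plate is home, then back away so that the toe comes down and clamps the plate. The plate is only slid, never picked up; leave the things round the adapter where they lie.

Things in the scene. Friction and masses are not known exactly. Their poses are not given: they have to be found in the camera images.
- stage_adapter: Fixed aluminium stage plate, 160 x 104 mm, on short pillars. Origin on the worktop; +x = the direction in which the chamber plate is pushed, +y left of it, z up. Flat stage surface 30 mm above the worktop, x = -90 to 70, y = -52 to 52 mm. Two rails, 5 mm high, along x with inner faces at y = 28.5 and -28.5 mm guide the plate with 1.5 mm clearance a side.
- stop_face (a point): Middle of the face of the dark steel end stop (10 mm high, across the track, at x = 56 mm of the adapter) that the plate's front edge meets.
- stage_clip (a joint): Sprung steel clip on the adapter's -y side, hinged about x. 0 = at rest, toe 1.5 mm above the stage: the plate cannot enter. About 0.23 = toe resting on the plate. Above 0.26 = toe clear of the plate. 0.5 = end of travel. Pressing the heel down raises the value; its spring pushes back with about 3.5 N at rest, 7 N at 0.36.
- clip_hinge (a point): On the clip's hinge pin, which lies along the adapter's x at y = -40, 39 mm above the worktop, in three bearing blocks that reach 46 mm above the worktop (y = -47 to -33, between x = -88 and 32 mm).
- clip_heel (a point): Middle of the heel flange's upper face; moves with the clip. In the adapter's frame x = -43, y = -72 mm, 50 mm above the worktop at rest; 42 mm at joint 0.26, 38 at 0.36, 34 at 0.5. Flange x = -80 to -6, y = -42 to -84 mm, overhanging the stage; slopes up outward at 0.3 rad at rest, level when pressed to 0.3. A fingertip can slide along it while holding it down.
- clip_toe (a point): Lowest point of the clip's toe; moves with the clip, rising about 20 mm per rad. The toe covers x = 36 to 52, y = -24 to -18 mm of the adapter.
- chamber_plate: Loose black plate, 70 x 54 x 6 mm, 0.09 kg, with a round bath and, at its rear end, a thumb lip. It lies on the stage between the rails, short of the toe. Origin in the middle of its underside; x along its 70 mm length, towards the stop. Home: its origin at x = 21 mm in the adapter's frame (front edge on the stop); it starts 27 to 42 mm short of that.
- plate_lip (a point): Middle of the rear face of the thumb lip, to be pushed towards +x. Lip upright, 36 mm wide (plate y = -18 to 18), 3 mm thick; its top is 20 mm above the stage (50 mm above the worktop), this point 13 mm above the stage and 35 mm behind the plate's origin.
- forceps_fine: Steel forceps, 129 mm long, lying left (+y) of the adapter; loose, to be left alone. Origin under its middle.
- petri_prep: Small clear dish, 46 mm across, 10 mm high, right of the adapter, beyond the syringe; loose, to be left alone. Origin under its middle.
- weigh_boat: White weighing boat, 51 x 64 x 14 mm, in front of the adapter (-x); loose, to be left alone. Origin under its middle.
- syringe_5ml: Syringe, 111 mm long, 14 mm high, lying right (-y) of the adapter; loose, to be left alone. Origin under its middle.
- objective_can: White screw-top can, 36 mm across, 48 mm high, behind the adapter (+x); loose, to be left alone. Origin under its middle.
Not all that is in view belongs to the job. Several things have the shape of the chamber_plate; the one meant has the colours described above. Of the things that look like the stage_adapter, the smaller one is meant.

How it is judged (in metres and radians):
On the way, in this order (a step that is already met when the one before it is completed fails the run):
1. a fingertip holds the clip's heel down so that the toe is raised clear, with the plate still short of home (value of joint stage_clip above 0.26 rad and contact force between the fingers and stage_clip above 1 N and x of chamber_plate in the frame of stage_adapter below 0.012 m), for 0.2 s.
2. the plate has been pushed home beneath the toe while a fingertip still holds the clip down (value of joint stage_clip above 0.26 rad and contact force between the fingers and stage_clip above 1 N and x of chamber_plate in the frame of stage_adapter between 0.0185 and 0.0235 m and z of chamber_plate in the frame of stage_adapter between 0.0285 and 0.0315 m), for 0.2 s.
At the end, for the whole second after the job is handed in: The plate lies flat on the stage with its front edge within 2.5 mm of the end stop, at rest, and the released clip's toe presses on it (clip joint 0.19 to 0.26, more than 2 N) (x of chamber_plate in the frame of stage_adapter between 0.0185 and 0.0235 m and z of chamber_plate in the frame of stage_adapter between 0.0285 and 0.0315 m and value of joint stage_clip between 0.19 and 0.26 rad and contact force between stage_clip and chamber_plate above 2 N and angle between chamber_plate's own z axis and vertical below 0.05 rad and linear speed of chamber_plate below 0.01 m/s); the robot touches nothing.
It fails at once if the chamber plate is lifted off the stage by more than 6 mm or tipped (z of chamber_plate in the frame of stage_adapter above 0.036 m or angle between chamber_plate's own z axis and vertical above 0.2 rad).
It fails at once if the chamber plate leaves the track (y of chamber_plate in the frame of stage_adapter above 0.012 m or y of chamber_plate in the frame of stage_adapter below -0.012 m or x of chamber_plate in the frame of stage_adapter below -0.06 m).
It fails at once if a thing lying round the adapter is moved by more than 15 mm (distance of any of forceps_fine, petri_prep, weigh_boat, syringe_5ml, objective_can from where it was at the start of the episode above 0.015 m).
It also fails if it takes over 42 s, if anything falls off the work surface, if the arm or the gripper's body presses on something with over 40 N, if the wrist force passes 120 N, or if a joint passes its speed limit or range.

### The arm

A 6-joint arm with a two-finger parallel gripper is mounted at the origin on a cart in front of the work surface, level with it; the furniture and walls round the work are solid. World frame = base frame: x ahead of the robot, y to its left, z up, the work surface at z = 0. Lengths are in m, angles in degrees, forces in N, time in s.
With the tool pointing down it reaches from about 0.25 to 0.725 m from the base axis. Payload 9.7 kg.
Tool frame: the origin (TCP) lies midway between the tips of the shut fingers; the grasp point (between the pads) lies 19 mm behind it; z points along the fingers, y is the line along which they close (so a half turn about z gives the same grasp; the last joint's range is limited). The gripper opens to 85 mm and grips with 20 to 120 N. Pads are 22 mm wide; open, the fingers measure 114 mm over their backs; the gripper's body (76 mm by 85 mm) begins 54 mm behind the grasp point. The pads swing forward as they close: fully open they stand 13 mm farther back than shut.
Start: joints at [0, 4.979, 10.078, 95.1, 0, 90], TCP at [0.55, -0, 0.202] pointing down, gripper open.
Joint ranges: [-179.16, 179.16], [-48.56, 103.87], [-65.8, 70.77], [-126.05, 130.52], [-82.76, 87.17], [-180, 180]. Speed limits (degrees/s): [127.2, 127.2, 147.25, 180, 180, 180].

### API

Orientations are given as [roll, pitch, yaw] about the fixed x, y, z axes, in that order (R = Rz(yaw) Ry(pitch) Rx(roll)).
In Python, from workcell import * gives the robot as it stands.
- The arm moves only by the tool servo_tool, never from a script. Its argument "moves" is a list of rows, each a list of 4 numbers: the shift along the world's x, y, z in a scale on which 1.0 is 1 m, then the turn about the world's z in a scale on which 1.0 is pi rad. A call has 1 to 20 rows; each row is the pose to reach, as a shift and turn from the pose commanded when the call began; what a row does not reach only later rows make up. A row lasts 1/12 s, in which the tool goes at most 41.7 mm and 7.16 degrees, less where a joint would pass 70% of its speed; a pose out of reach is approached as far as the arm can. Shift and turn numbers lie between -1 and 1, and a call with a number outside is refused. A call with a gripper value outside its range is refused whole. "claw" is the closure, from 0 (fully open) to 1 (shut), set as the call begins (left out, the last holds). The fingers move at their own pace and stop on an object; "force" is the grip in N (left out, the last holds). Time passes only in rows, so rows that repeat a pose let the fingers close. It gives the time, the measured TCP pose, the force, the opening and the grip force at its end, in the units of the state.
- get_obs(): the state, without advancing time (a new reading comes with each control period).
- camera(name): name is "scene" or "side" or "wrist"; returns the picture (384x512x3 uint8, red, green, blue); there is no depth.
- get_calibration(name): a dict with "fx", "fy", "cx", "cy" (pixels), "k1" (the pictures are not rectified: a ray, as slopes to the right and down, at radius r is drawn at 1 + k1 r^2 times it, then the intrinsics apply), "rvec" (rotation vector, rad) and "tvec" (3), from world to camera coordinates, as OpenCV has them; the wrist camera has in their place "tool_from_camera" (4x4, takes a point from camera to tool coordinates, whose origin is the TCP and whose axes are the flange's). Camera axes: x right, y down, z forward; pixel columns grow to the right and rows downward; lengths in m; the calibration is good to about 2 mm. A picture is of the moment at which its call begins: read the wrist's pose just before it. get_calibration takes no time and is no camera call.
- job_done(): hands the job in; it is judged then, once.
The state is a dict: "time": time; "q": joint angles; "qd": joint speeds; "joint_efforts": joint torques, N m; "ee_pos": TCP position; "tcp_rot": TCP orientation; "wrist_force": force on the tool from outside, world axes, zero at the start; "torque": the same for the moment, N m; "opening": finger opening in m; "grasp_force": force on a finger pad.
Only numpy, scipy, OpenCV 4.12 (cv2) and the standard library are available. Lean on these libraries where they do the work, as an engineer would, in place of code of your own. Each camera call takes 0.05 s, during which the arm holds its last target. There are 200 camera calls.

## Working session

There is one attempt and no reset: what is moved stays moved. The work goes in short steps, Python scripts to look and compute and a tool call to move; the robot and the scene stay as the last step left them, time stands still between calls to the robot, and variables do not carry over. Pictures are saved under pics/ and viewed, at most 10 in all, crops included, and the job is handed in when it is done.

Besides the shell and the picture viewer there is one more tool, called after ">>>" in YAML: its name, and indented under it one key for each argument. servo_tool: Moves the arm, as the interface text tells. Its arguments: {"type":"object","properties":{"moves":{"type":"array","items":{"type":"array","items":{"type":"number"}}},"claw":{"type":"number"},"force":{"type":"number"}},"required":["moves"]}

```bash
mkdir -p pics; python3 - <<'E'
from workcell import *
import cv2
for n in ("scene","side"):
    im=camera(n); cv2.imwrite(f"pics/{n}0.png",cv2.resize(im[:,:,::-1],(800,600),interpolation=cv2.INTER_CUBIC))
    cv2.imwrite(f"pics/{n}_raw.png",im[:,:,::-1])
    print(get_calibration(n))
print(get_calibration("wrist")); print(get_obs())
E
```

```text
{'fx': 405.75552509620707, 'fy': 405.75552509620707, 'cx': 259.66145966625504, 'cy': 197.2211946246699, 'k1': -0.11481237853803526, 'rvec': array([ 1.81698049, -1.07193242,  0.68346233]), 'tvec': array([-0.38164699,  0.26337086,  0.8642859 ])}
{'fx': 478.23379126567755, 'fy': 478.23379126567755, 'cx': 244.8373576821998, 'cy': 188.24781697718137, 'k1': 0.06189685910134923, 'rvec': array([ 2.18719599, -0.31937703,  0.19634849]), 'tvec': array([-0.62087377,  0.06818321,  1.26291186])}
{'fx': 288.27777297532015, 'fy': 288.27777297532015, 'cx': 252.28523537519845, 'cy': 190.80656958945067, 'k1': -0.0077458683810965505, 'tool_from_camera': array([[ 6.97793229e-04, -9.61774206e-01, -2.73842818e-01,
         7.05422846e-02],
       [ 9.99999668e-01,  7.86116182e-04, -2.12798240e-04,
        -1.47673169e-04],
       [ 4.19936129e-04, -2.73842579e-01,  9.61774436e-01,
        -1.71659894e-01],
       [ 0.00000000e+00,  0.00000000e+00,  0.00000000e+00,
         1.00000000e+00]])}
{'time': 0.1, 'q': array([-2.34913833e-04,  5.00850902e+00,  1.00397980e+01,  9.50985548e+01,
        1.58800454e-03,  9.00008814e+01]), 'qd': array([ 0.02761384, -0.03998005,  0.14937785, -0.05184272,  0.04724502,
        0.00613944]), 'joint_efforts': array([ 5.47294949e-04, -5.21561801e+01,  4.65652657e+01,  1.59993977e-02,
       -1.19309320e-06, -5.24902489e-06]), 'ee_pos': array([5.49773309e-01, 6.44871355e-06, 2.01655800e-01]), 'tcp_rot': array([-1.79932734e+02, -1.58696865e-03,  8.99988818e+01]), 'wrist_force': array([-0.27593026, -0.15409521,  0.56702505]), 'torque': array([-0.00414417, -0.03218419,  0.02677932]), 'grasp_force': 0.0, 'opening': 0.08523436831181735}
```

View pics/scene0.png

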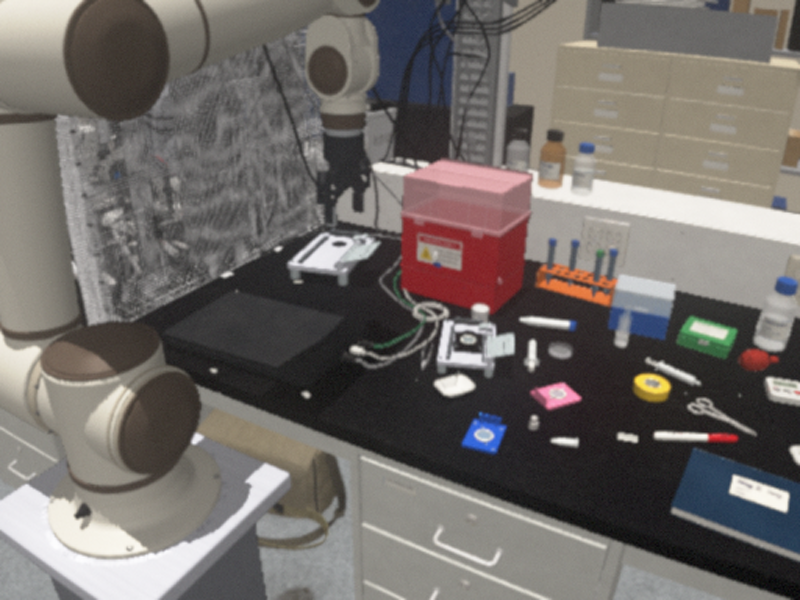

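View pics/side0.png

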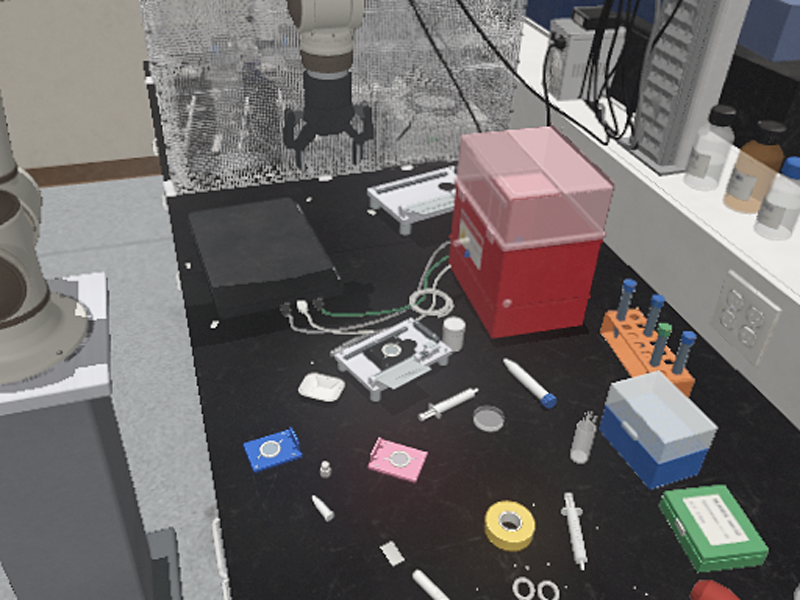

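The adapters are the small one with the black plate (scene 470,345; side 395,355) and a larger one (scene 333,253; side 415,195). I choose the small one. The plates are black (side 390,350), blue (272,450) and pink (398,460). I choose the black one, on the small adapter. Next is a close crop of each view.

```bash
python3 - <<'E'
import cv2
a=cv2.imread("pics/side_raw.png")[195:267,204:300]; cv2.imwrite("pics/side_c.png",cv2.resize(a,None,fx=8.3,fy=8.3,interpolation=cv2.INTER_CUBIC)[:600,:800])
a=cv2.imread("pics/scene_raw.png")[192:252,262:342]; cv2.imwrite("pics/scene_c.png",cv2.resize(a,None,fx=10,fy=10,interpolation=cv2.INTER_CUBIC))
E
```

```text
(no output)
```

View pics/side_c.png

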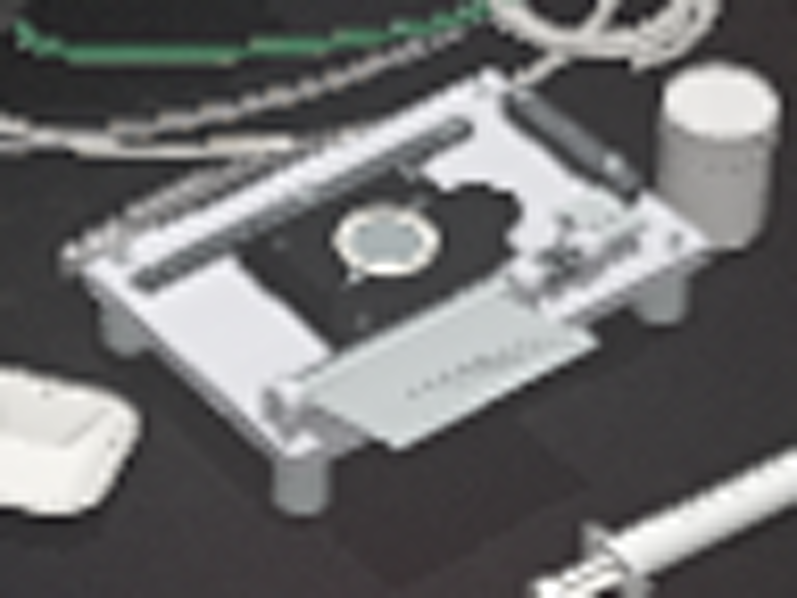

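View pics/scene_c.png

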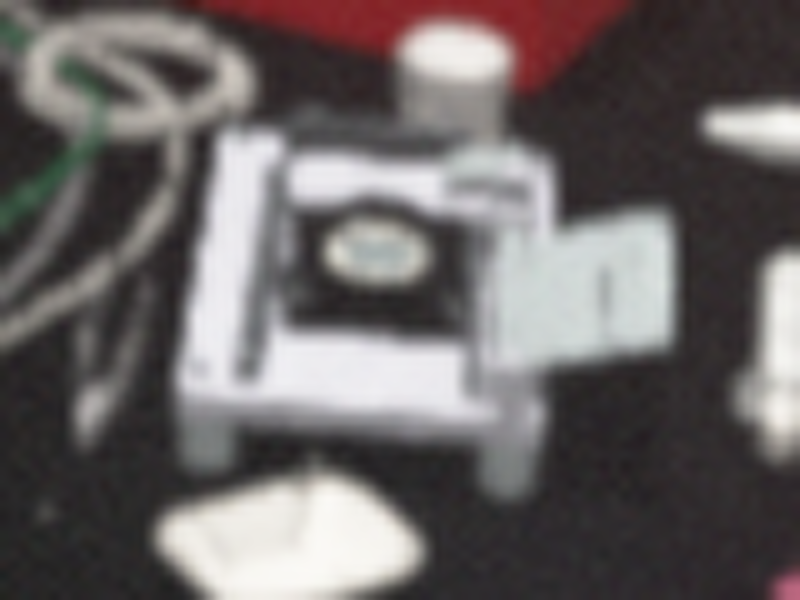

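The crops confirm it: black plate with round bath on the small adapter, dark stop at the far end, clip flange on the right. I read the stage corners in both crops and fit the pose from them.

```bash
cat > h.py <<'E'
import numpy as np, cv2
from scipy.optimize import least_squares
from scipy.spatial.transform import Rotation as R
from workcell import *
def dist(cal): return np.array([cal["k1"],0,0,0,0])
def K(c): return np.array([[c["fx"],0,c["cx"]],[0,c["fy"],c["cy"]],[0,0,1.]])
def proj(c,P,rv,tv): return cv2.projectPoints(np.asarray(P,float),rv,tv,K(c),dist(c))[0][:,0]
def ext(name,obs=None):
    c=get_calibration(name)
    if name!="wrist": return c,c["rvec"],c["tvec"]
    T=np.eye(4);T[:3,:3]=R.from_euler("xyz",obs["tcp_rot"],degrees=True).as_matrix();T[:3,3]=obs["ee_pos"]
    W=np.linalg.inv(T@c["tool_from_camera"]); return c,cv2.Rodrigues(W[:3,:3])[0],W[:3,3]
def toworld(p,L):
    L=np.asarray(L,float); c,s=np.cos(p[2]),np.sin(p[2])
    return np.c_[p[0]+c*L[:,0]-s*L[:,1],p[1]+s*L[:,0]+c*L[:,1],L[:,2]]
def toz(name,uv,z,obs=None):
    c,rv,tv=ext(name,obs); n=cv2.undistortPoints(np.array([[uv]],float),K(c),dist(c))[0,0]
    M=cv2.Rodrigues(np.array(rv,float))[0]; d=M.T@np.r_[n,1]; o=-M.T@np.ravel(tv); return o+d*(z-o[2])/d[2]
E
python3 - <<'E'
from h import *
L=np.array([[-.09,.052,.03],[-.09,-.052,.03],[.07,-.052,.03],[.07,.052,.03]])
S=(np.array([[85,268],[290,455],[710,245],[490,72]])+.5)/8.3-.5+[204,195]
C=(np.array([[180,397],[547,415],[552,155],[222,130]])+.5)/10-.5+[262,192]
def res(p,which=("side","scene")):
    r=[]
    for n,U in (("side",S),("scene",C)):
        if n in which: c,rv,tv=ext(n); r.append((proj(c,toworld(p,L),rv,tv)-U).ravel())
    return np.concatenate(r)
for w in (("side",),("scene",),("side","scene")):
    f=least_squares(res,[.5,-.3,0],args=(w,)); print(w,f.x.round(4),f.fun.round(1))
for n,u,s,o in (("side",(387,240),8.3,(204,195)),("scene",(377,252),10,(262,192))):
    w=toz(n,(np.array(u)+.5)/s-.5+o,.036); p=f.x; d=w[:2]-p[:2]; c,si=np.cos(p[2]),np.sin(p[2])
    print(n,w.round(4),"in adapter",c*d[0]+si*d[1],-si*d[0]+c*d[1])
E
```

```text
('side',) [ 0.5993 -0.2446  0.3569] [-0.2 -0.3  0.2  0.4 -0.2 -0.2  0.2  0.1]
('scene',) [ 0.6017 -0.2451  0.3668] [ 0.1 -0.6  0.1  0.5 -0.2  0.   0.   0.1]
('side', 'scene') [ 0.5997 -0.2452  0.3614] [-0.  -0.1  0.6  0.6  0.1 -0.2  0.3  0.2 -0.4 -0.4 -0.3  0.9 -0.3  0.4
 -0.1  0.3]
side [ 0.5864 -0.2477  0.036 ] in adapter -0.013339520473969885 0.0023002947493478
scene [ 0.5909 -0.2494  0.036 ] in adapter -0.009708836603810847 -0.0008707024612671678
```

The pose is consistent between the two views: adapter at about (0.600, -0.245), yaw 0.36. I go above the heel and lip with the tool y along the adapter's y, opening about 58 mm, and measure again with the wrist camera.

Units first: shifts go in shares of 1 m and turns go in shares of pi rad. So -30.4 cm / 100 = -0.304, -27.5 cm / 100 = -0.275, -1.209 rad / 3.1416 = -0.3848.

>>> servo_tool:
  moves:
    - [0,-0.025,0,-0.0318]
    - [0,-0.05,0,-0.0637]
    - [0,-0.075,0,-0.0955]
    - [0,-0.1,0,-0.1273]
    - [0,-0.125,0,-0.1592]
    - [0,-0.15,-0.01,-0.191]
    - [0,-0.175,-0.02,-0.2228]
    - [0,-0.2,-0.03,-0.2546]
    - [-0.001,-0.225,-0.04,-0.2865]
    - [-0.002,-0.25,-0.05,-0.3183]
    - [-0.003,-0.275,-0.05,-0.3501]
    - [-0.003,-0.304,-0.05,-0.3848]
    - [-0.003,-0.304,-0.05,-0.3848]
    - [-0.003,-0.304,-0.05,-0.3848]
    - [-0.003,-0.304,-0.05,-0.3848]
    - [-0.003,-0.304,-0.05,-0.3848]
  claw: 0.32
  force: 40

```text
time: 1.43
ee_pos: [0.5471, -0.3032, 0.1523]
tcp_rot: [-180.0, 0.0, 20.8]
wrist_force: [0.4, 0.5, -0.2]
opening: 0.0582
grasp_force: 0.0
```

```bash
python3 - <<'E'
from h import *
import pickle
o=get_obs(); im=camera("wrist")
pickle.dump((o,im),open("w1.pkl","wb")); print({k:o[k] for k in("time","q","ee_pos","tcp_rot","opening","wrist_force")})
cv2.imwrite("pics/w1.png",cv2.resize(im[:,:,::-1],(800,600),interpolation=cv2.INTER_CUBIC))
E
```

```text
{'time': 1.4333, 'q': array([-2.89979518e+01,  1.48179224e+01,  1.57376242e+01,  9.09373815e+01,
        1.06712143e-02,  1.30168221e+02]), 'ee_pos': array([ 0.54707193, -0.30315449,  0.15225162]), 'tcp_rot': array([-1.79979607e+02,  3.24952087e-03,  2.08338261e+01]), 'opening': 0.058229927195789344, 'wrist_force': array([ 0.44326722,  0.53484714, -0.15772482])}
```

View pics/w1.png

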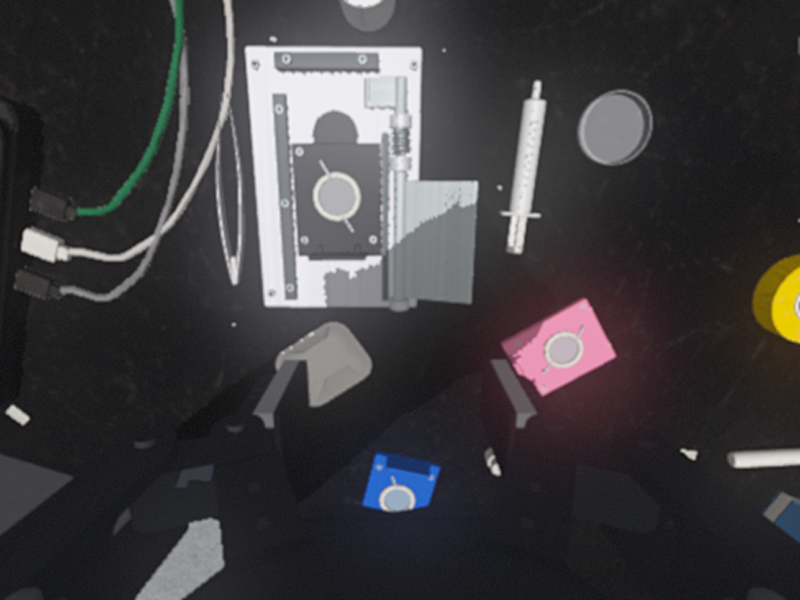

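The wrist view shows the adapter (stage corners about (247,48), (421,47), (266,306)), the black plate (front edge at row 144) and its lip (row about 258). I enlarge this.

```bash
python3 - <<'E'
import pickle,cv2
o,im=pickle.load(open("w1.pkl","rb"))
a=im[22:204,150:312,::-1]; cv2.imwrite("pics/w1c.png",cv2.resize(a,None,fx=3.29,fy=3.29,interpolation=cv2.INTER_CUBIC))
E
```

```text
(no output)
```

View pics/w1c.png

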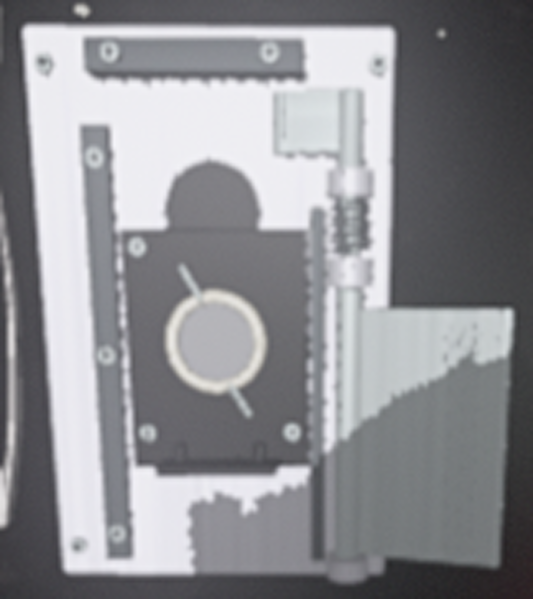

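```bash
python3 - <<'E'
from h import *
import pickle
o,im=pickle.load(open("w1.pkl","rb")); c,rv,tv=ext("wrist",o)
un=lambda a:(np.array(a,float)+.5)/3.29-.5+[150,22]
L=np.array([[-.09,.052,.03],[-.09,-.052,.03],[.07,-.052,.03],[.07,.052,.03]])
U=un([[65,573],[384,574],[394,30],[22,28]])
f=least_squares(lambda p:(proj(c,toworld(p,L),rv,tv)-U).ravel(),[.6,-.245,.36]); p=f.x
print("adapter",p.round(4),f.fun.round(1))
LP=np.array([[.035,.027,.036],[.035,-.027,.036],[-.035,.027,.036],[-.035,.018,.05],[-.035,-.018,.05]])
UP=un([[118,230],[308,231],[137,466],[157,474],[275,474]])
f=least_squares(lambda q:(proj(c,toworld(q,LP),rv,tv)-UP).ravel(),p); q=f.x
print("plate",q.round(4),f.fun.round(1))
a=lambda w:(lambda d:(np.cos(p[2])*d[0]+np.sin(p[2])*d[1],-np.sin(p[2])*d[0]+np.cos(p[2])*d[1]))(np.array(w[:2])-p[:2])
print("plate in adapter",a(q),q[2]-p[2]); print("tcp in adapter",a(o["ee_pos"]),np.radians(o["tcp_rot"][2])-p[2])
for n,u,z in(("flange rear-out",(498,567),.0535),("flange front-out",(514,309),.0535),("toe",(275,120),.035),("bath",(216,341),.036)): print(n,np.round(a(toz("wrist",un(u),z,o)),4))
for nm,ap,z in (("tgt start",(-.069,-.036),0),): print(nm,toworld(p,[[*ap,z]]))
E
```

```text
adapter [ 0.5984 -0.2434  0.3604] [-0.3  0.7  0.2  0.8  0.2 -0.7 -0.1 -0.4]
plate [ 0.5816 -0.2507  0.3664] [ 0.5 -0.7 -0.2 -1.2 -0.8  0.6 -0.5  0.8  0.9  0.7]
plate in adapter (np.float64(-0.018290277335979876), np.float64(-0.0008827595428298734)) 0.006071536093537833
tcp in adapter (np.float64(-0.06913022352215852), np.float64(-0.03780364048758229)) 0.0032630192071036457
flange rear-out [-0.0796 -0.0844]
flange front-out [-0.0053 -0.0851]
toe [ 0.0454 -0.0187]
bath [-0.0152 -0.0004]
tgt start [[ 0.54655781 -0.30142078  0.        ]]
```

The checks agree: flange corners come out at (-80,-84) and (-5,-85), against -80/-6 and -84 given, and the toe is right. The lip's rear face is at x ≈ -53 mm, with the finger front at -58. I nudge +y by 1.6 mm and go down close to the heel.

In the tool's units: -9.5 cm / 100 = -0.095, -9 cm / 100 = -0.09.

>>> servo_tool:
  moves:
    - [0,0.001,-0.02,0]
    - [-0.0005,0.0015,-0.04,0]
    - [-0.0005,0.0015,-0.06,0]
    - [-0.0005,0.0015,-0.08,0]
    - [-0.0005,0.0015,-0.09,0]
    - [-0.0005,0.0015,-0.095,0]
    - [-0.0005,0.0015,-0.095,0]
    - [-0.0005,0.0015,-0.095,0]
    - [-0.0005,0.0015,-0.095,0]

```text
time: 2.23
ee_pos: [0.5472, -0.3027, 0.0588]
tcp_rot: [179.9, -0.1, 20.7]
wrist_force: [1.4, 0.1, 0.1]
opening: 0.058
grasp_force: 0.0
```

In the tool's units: -0.4 cm / 100 = -0.004, -0.2 cm / 100 = -0.002.

>>> servo_tool:
  moves:
    - [0,0,-0.002,0]
    - [0,0,-0.004,0]
    - [0,0,-0.004,0]
    - [0,0,-0.004,0]

```text
time: 2.57
ee_pos: [0.5465, -0.3025, 0.0533]
tcp_rot: [-180.0, -0.0, 20.7]
wrist_force: [0.0, 0.2, 0.5]
opening: 0.0583
grasp_force: 0.0
```

In the tool's units: -0.4 cm / 100 = -0.004, -0.2 cm / 100 = -0.002.

>>> servo_tool:
  moves:
    - [0,0,-0.002,0]
    - [0,0,-0.004,0]
    - [0,0,-0.004,0]
    - [0,0,-0.004,0]

```text
time: 2.9
ee_pos: [0.5464, -0.3024, 0.049]
tcp_rot: [-180.0, 0.0, 20.7]
wrist_force: [0.6, -0.1, 0.7]
opening: 0.0582
grasp_force: 0.0
```

In the tool's units: -0.2 cm / 100 = -0.002.

>>> servo_tool:
  moves:
    - [0,0,-0.002,0]
    - [0,0,-0.002,0]
    - [0,0,-0.002,0]

```text
time: 3.15
ee_pos: [0.5464, -0.3024, 0.0471]
tcp_rot: [-180.0, 0.0, 20.7]
wrist_force: [0.0, -0.2, 0.0]
opening: 0.0581
grasp_force: 0.0
```

In the tool's units: -0.2 cm / 100 = -0.002.

>>> servo_tool:
  moves:
    - [0,0,-0.002,0]
    - [0,0,-0.002,0]
    - [0,0,-0.002,0]

```text
time: 3.4
ee_pos: [0.5464, -0.3025, 0.0451]
tcp_rot: [-180.0, 0.0, 20.7]
wrist_force: [-0.7, 0.4, 0.0]
opening: 0.0575
grasp_force: 0.0
```

In the tool's units: -0.2 cm / 100 = -0.002.

>>> servo_tool:
  moves:
    - [0,0,-0.002,0]
    - [0,0,-0.002,0]
    - [0,0,-0.002,0]

```text
time: 3.65
ee_pos: [0.5464, -0.3024, 0.0431]
tcp_rot: [-180.0, 0.0, 20.7]
wrist_force: [1.2, 0.5, -0.0]
opening: 0.058
grasp_force: 0.0
```

In the tool's units: -0.2 cm / 100 = -0.002.

>>> servo_tool:
  moves:
    - [0,0,-0.002,0]
    - [0,0,-0.002,0]
    - [0,0,-0.002,0]

```text
time: 3.9
ee_pos: [0.5464, -0.3025, 0.0411]
tcp_rot: [-180.0, 0.0, 20.7]
wrist_force: [1.0, -0.1, 0.3]
opening: 0.058
grasp_force: 0.0
```

In the tool's units: -0.2 cm / 100 = -0.002.

>>> servo_tool:
  moves:
    - [0,0,-0.002,0]
    - [0,0,-0.002,0]
    - [0,0,-0.002,0]

```text
time: 4.15
ee_pos: [0.5464, -0.3024, 0.0391]
tcp_rot: [-180.0, 0.0, 20.7]
wrist_force: [1.2, -0.5, 0.6]
opening: 0.0582
grasp_force: 0.0
```

No contact force yet, so I look from close by.

```bash
python3 - <<'E'
from h import *
w=camera("wrist"); s=camera("side"); cv2.imwrite("pics/w2_raw.png",w[:,:,::-1])
a=cv2.resize(w[0:384,90:460,::-1],None,fx=1.08,fy=1.55,interpolation=cv2.INTER_CUBIC)[:595]
b=cv2.resize(s[150:270,204:290,::-1],None,fx=4.6,fy=4.96,interpolation=cv2.INTER_CUBIC)[:595]
print(a.shape,b.shape); cv2.imwrite("pics/m2.png",np.hstack([a[:595],b])[:, :800])
E
```

```text
(595, 400, 3) (595, 396, 3)
```

View pics/m2.png

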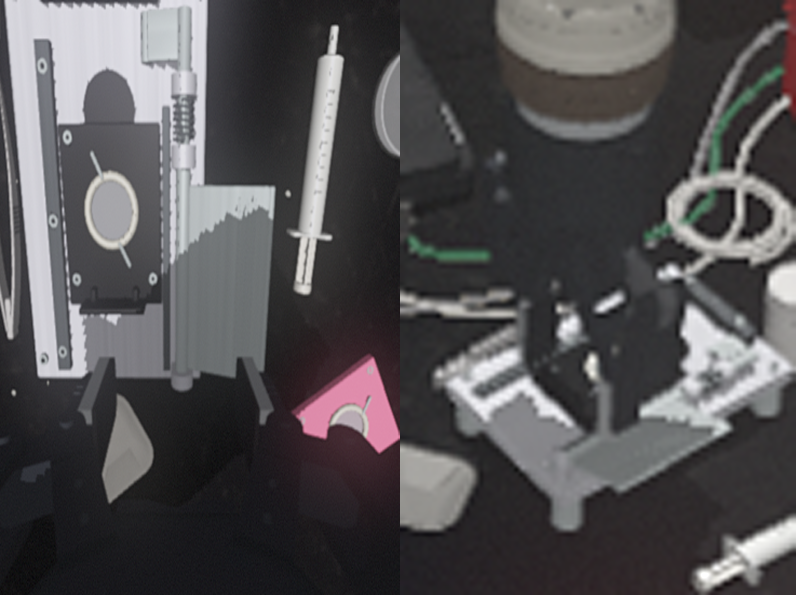

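```bash
python3 - <<'E'
from h import *
o=get_obs(); T=R.from_euler("xyz",o["tcp_rot"],degrees=True).as_matrix(); print(o["ee_pos"],o["opening"],T.round(2).tolist())
for s,nm in((-1,"y-"),(1,"y+")):
  for d in (0,-.005,-.010,-.015,-.020):
    for tx in (.011,-.011):
      P=[o["ee_pos"]+T@np.array([tx,s*(o["opening"]/2),d])]
      P.append(o["ee_pos"]+T@np.array([tx,s*(o["opening"]/2+.0145),d]))
      r=[]
      for n in("wrist","side"):
        c,rv,tv=ext(n,o); u=proj(c,P,rv,tv)
        r.append(((u-[90,0])*[1.08,1.55] if n=="wrist" else (u-[204,150])*[4.6,4.96]+[400,0]).round(0).tolist())
      print(nm,d,tx,r)
E
```

```text
[ 0.5464974  -0.30251217  0.03930765] 0.05821443935091487 [[0.94, 0.35, 0.0], [0.35, -0.94, -0.0], [-0.0, 0.0, -1.0]]
y- 0 0.011 [[[127.0, 319.0], [102.0, 319.0]], [[555.0, 404.0], [538.0, 388.0]]]
y- 0 -0.011 [[[129.0, 369.0], [104.0, 369.0]], [[522.0, 421.0], [505.0, 406.0]]]
y- -0.005 0.011 [[[126.0, 323.0], [100.0, 323.0]], [[555.0, 396.0], [539.0, 380.0]]]
y- -0.005 -0.011 [[[127.0, 374.0], [103.0, 374.0]], [[522.0, 414.0], [505.0, 398.0]]]
y- -0.01 0.011 [[[124.0, 327.0], [98.0, 327.0]], [[555.0, 388.0], [539.0, 373.0]]]
y- -0.01 -0.011 [[[126.0, 379.0], [101.0, 379.0]], [[522.0, 406.0], [505.0, 390.0]]]
y- -0.015 0.011 [[[123.0, 332.0], [96.0, 332.0]], [[555.0, 381.0], [539.0, 365.0]]]
y- -0.015 -0.011 [[[125.0, 385.0], [99.0, 385.0]], [[522.0, 398.0], [505.0, 382.0]]]
y- -0.02 0.011 [[[121.0, 337.0], [93.0, 337.0]], [[556.0, 373.0], [539.0, 357.0]]]
y- -0.02 -0.011 [[[123.0, 391.0], [96.0, 391.0]], [[522.0, 390.0], [506.0, 375.0]]]
y+ 0 0.011 [[[227.0, 319.0], [252.0, 319.0]], [[623.0, 469.0], [641.0, 486.0]]]
y+ 0 -0.011 [[[225.0, 369.0], [249.0, 369.0]], [[590.0, 488.0], [608.0, 505.0]]]
y+ -0.005 0.011 [[[228.0, 323.0], [254.0, 323.0]], [[624.0, 461.0], [642.0, 478.0]]]
y+ -0.005 -0.011 [[[227.0, 374.0], [251.0, 374.0]], [[590.0, 480.0], [608.0, 497.0]]]
y+ -0.01 0.011 [[[230.0, 327.0], [256.0, 327.0]], [[624.0, 453.0], [642.0, 470.0]]]
y+ -0.01 -0.011 [[[228.0, 380.0], [253.0, 380.0]], [[590.0, 472.0], [608.0, 489.0]]]
y+ -0.015 0.011 [[[232.0, 332.0], [259.0, 332.0]], [[624.0, 445.0], [642.0, 462.0]]]
y+ -0.015 -0.011 [[[230.0, 385.0], [256.0, 385.0]], [[591.0, 464.0], [608.0, 482.0]]]
y+ -0.02 0.011 [[[233.0, 337.0], [261.0, 337.0]], [[625.0, 438.0], [643.0, 454.0]]]
y+ -0.02 -0.011 [[[231.0, 392.0], [258.0, 392.0]], [[591.0, 457.0], [609.0, 474.0]]]
```

Both views put the fingertips about 3 cm above the TCP height, higher than I assumed and not yet touching the heel. I go on down, watching the force.

>>> servo_tool:
  moves:
    - [0,0,-0.002,0]
    - [0,0,-0.004,0]
    - [0,0,-0.004,0]
    - [0,0,-0.004,0]

```text
time: 4.58
ee_pos: [0.5464, -0.3024, 0.035]
tcp_rot: [-180.0, 0.0, 20.7]
wrist_force: [-0.0, 0.0, 0.1]
opening: 0.0585
grasp_force: 0.0
```

In the tool's units: -0.4 cm / 100 = -0.004, -0.2 cm / 100 = -0.002.

>>> servo_tool:
  moves:
    - [0,0,-0.002,0]
    - [0,0,-0.004,0]
    - [0,0,-0.004,0]
    - [0,0,-0.004,0]

```text
time: 4.92
ee_pos: [0.5464, -0.3024, 0.0311]
tcp_rot: [-180.0, 0.0, 20.7]
wrist_force: [-0.4, -0.4, 0.2]
opening: 0.0582
grasp_force: 0.0
```

```bash
python3 - <<'E'
from h import *
o=get_obs(); print(o["ee_pos"],o["wrist_force"])
w=camera("wrist"); s=camera("side"); cv2.imwrite("pics/w3_raw.png",w[:,:,::-1])
a=cv2.resize(w[130:330,90:290,::-1],(400,400),interpolation=cv2.INTER_CUBIC)
b=cv2.resize(s[200:260,210:270,::-1],(400,400),interpolation=cv2.INTER_CUBIC)
cv2.imwrite("pics/m3.png",np.hstack([a,b]))
E
```

```text
[ 0.54640472 -0.30242405  0.03109442] [-0.43192463 -0.42084344  0.21766762]
```

View pics/m3.png

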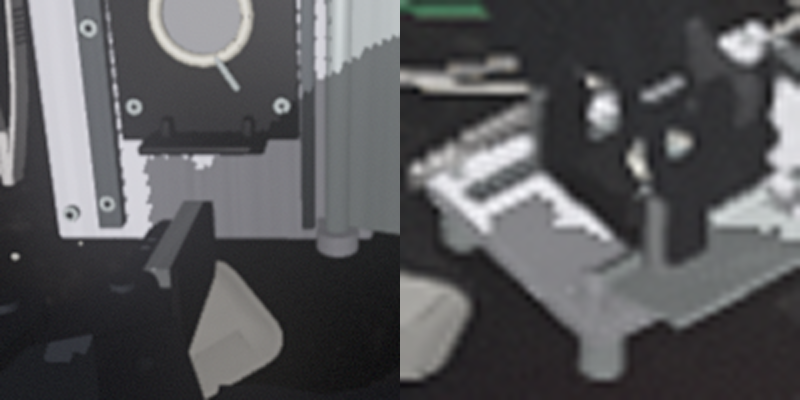

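The tip is still above the flange (side crop (655,262)), so I keep going down.

In the tool's units: -0.4 cm / 100 = -0.004, -0.2 cm / 100 = -0.002.

>>> servo_tool:
  moves:
    - [0,0,-0.002,0]
    - [0,0,-0.004,0]
    - [0,0,-0.004,0]

```text
time: 5.27
ee_pos: [0.5463, -0.3024, 0.0267]
tcp_rot: [-180.0, 0.0, 20.7]
wrist_force: [0.0, 0.1, -0.2]
opening: 0.0581
grasp_force: 0.0
```

In the tool's units: -0.4 cm / 100 = -0.004, -0.2 cm / 100 = -0.002.

>>> servo_tool:
  moves:
    - [0,0,-0.002,0]
    - [0,0,-0.004,0]
    - [0,0,-0.004,0]

```text
time: 5.52
ee_pos: [0.5462, -0.3024, 0.0227]
tcp_rot: [-180.0, 0.0, 20.7]
wrist_force: [-0.2, 0.5, -1.0]
opening: 0.0577
grasp_force: 0.0
```

In the tool's units: -0.2 cm / 100 = -0.002.

>>> servo_tool:
  moves:
    - [0,0,-0.002,0]
    - [0,0,-0.002,0]
    - [0,0,-0.002,0]

```text
time: 5.77
ee_pos: [0.5464, -0.3025, 0.0212]
tcp_rot: [-180.0, 0.0, 20.7]
wrist_force: [0.2, -0.6, -0.1]
opening: 0.0582
grasp_force: 0.0
```

In the tool's units: -0.2 cm / 100 = -0.002.

>>> servo_tool:
  moves:
    - [0,0,-0.002,0]
    - [0,0,-0.002,0]
    - [0,0,-0.002,0]

```text
time: 6.02
ee_pos: [0.5464, -0.3025, 0.0191]
tcp_rot: [-180.0, 0.0, 20.7]
wrist_force: [-0.2, -0.5, -0.3]
opening: 0.0584
grasp_force: 0.0
```

In the tool's units: -0.2 cm / 100 = -0.002.

>>> servo_tool:
  moves:
    - [0,0,-0.002,0]
    - [0,0,-0.002,0]
    - [0,0,-0.002,0]

```text
time: 6.27
ee_pos: [0.5464, -0.3025, 0.0172]
tcp_rot: [-180.0, 0.0, 20.7]
wrist_force: [-0.1, 0.7, -0.3]
opening: 0.0582
grasp_force: 0.0
```

```bash
python3 - <<'E'
from h import *
o=get_obs(); print(o["ee_pos"],o["wrist_force"])
w=camera("wrist"); s=camera("side"); cv2.imwrite("pics/w4_raw.png",w[:,:,::-1])
a=cv2.resize(w[130:330,90:290,::-1],(400,400),interpolation=cv2.INTER_CUBIC)
b=cv2.resize(s[200:260,210:270,::-1],(400,400),interpolation=cv2.INTER_CUBIC)
cv2.imwrite("pics/m4.png",np.hstack([a,b]))
E
```

```text
[ 0.54641134 -0.302456    0.01716014] [-0.14699871  0.74432683 -0.29466768]
```

View pics/m4.png

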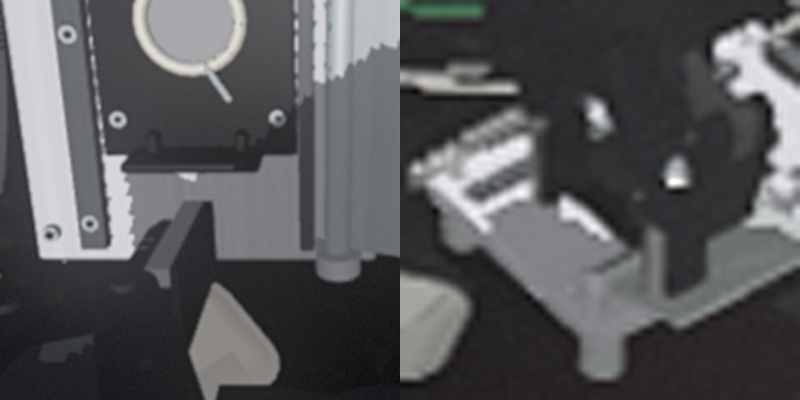

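In the tool's units: -0.2 cm / 100 = -0.002.

>>> servo_tool:
  moves:
    - [0,0,-0.002,0]
    - [0,0,-0.002,0]
    - [0,0,-0.002,0]

```text
time: 6.62
ee_pos: [0.5468, -0.3028, 0.0158]
tcp_rot: [179.9, -0.0, 20.7]
wrist_force: [-0.1, -0.8, 3.8]
opening: 0.0583
grasp_force: 1.7
```

In the tool's units: -0.2 cm / 100 = -0.002.

>>> servo_tool:
  moves:
    - [0,0,-0.002,0]
    - [0,0,-0.002,0]
    - [0,0,-0.002,0]

```text
time: 6.87
ee_pos: [0.5468, -0.3029, 0.0137]
tcp_rot: [179.9, -0.0, 20.7]
wrist_force: [0.1, -1.9, 5.2]
opening: 0.0582
grasp_force: 2.0
```

In the tool's units: -0.2 cm / 100 = -0.002.

>>> servo_tool:
  moves:
    - [0,0,-0.002,0]
    - [0,0,-0.002,0]
    - [0,0,-0.002,0]

```text
time: 7.12
ee_pos: [0.5469, -0.3029, 0.0117]
tcp_rot: [179.9, -0.0, 20.7]
wrist_force: [0.1, -2.8, 5.7]
opening: 0.0577
grasp_force: 2.3
```

```bash
python3 - <<'E'
from h import *
p=np.array([.5984,-.2434,.3604]); 
for z in (.05,.055,.06,.065):
  print(z,[((proj(c,toworld(p,[[-.079,y,z]]),rv,tv)[0]-[210,200])*6.667+[400,0]).round() for y in(-.065,-.073) for c,rv,tv in [ext("side")]])
E
```

```text
0.05 [array([637., 297.]), array([651., 309.])]
0.055 [array([637., 286.]), array([652., 299.])]
0.06 [array([638., 275.]), array([652., 288.])]
0.065 [array([638., 265.]), array([652., 277.])]
```

Contact came at TCP z ≈ 0.0165 (heel ~52 mm), so the tips stand about 35 mm above the TCP. I press on to a tip height of about 39 mm (TCP ≈ 0.004).

>>> servo_tool:
  moves:
    - [0,0,-0.002,0]
    - [0,0,-0.004,0]
    - [0,0,-0.004,0]

```text
time: 7.37
ee_pos: [0.5471, -0.3033, 0.0078]
tcp_rot: [179.9, -0.0, 20.7]
wrist_force: [0.1, -4.0, 7.1]
opening: 0.058
grasp_force: 3.0
```

In the tool's units: -0.4 cm / 100 = -0.004, -0.2 cm / 100 = -0.002.

>>> servo_tool:
  moves:
    - [0,0,-0.002,0]
    - [0,0,-0.004,0]
    - [0,0,-0.004,0]
    - [0,0,-0.004,0]
    - [0,0,-0.004,0]
    - [0,0,-0.004,0]

```text
time: 7.87
ee_pos: [0.5472, -0.3035, 0.0044]
tcp_rot: [179.9, -0.1, 20.7]
wrist_force: [-0.3, -3.9, 8.1]
opening: 0.058
grasp_force: 4.0
```

```bash
python3 - <<'E'
from h import *
o=get_obs(); print(o["ee_pos"],o["wrist_force"])
w=camera("wrist"); s=camera("side"); cv2.imwrite("pics/w5_raw.png",w[:,:,::-1])
a=cv2.resize(w[40:300,90:290,::-1],(400,520),interpolation=cv2.INTER_CUBIC)
b=cv2.resize(s[195:260,215:265,::-1],(400,520),interpolation=cv2.INTER_CUBIC)
cv2.imwrite("pics/m5.png",np.hstack([a,b]))
E
```

```text
[ 0.54717624 -0.3034746   0.00438982] [-0.32058907 -3.8942909   8.13315246]
```

View pics/m5.png

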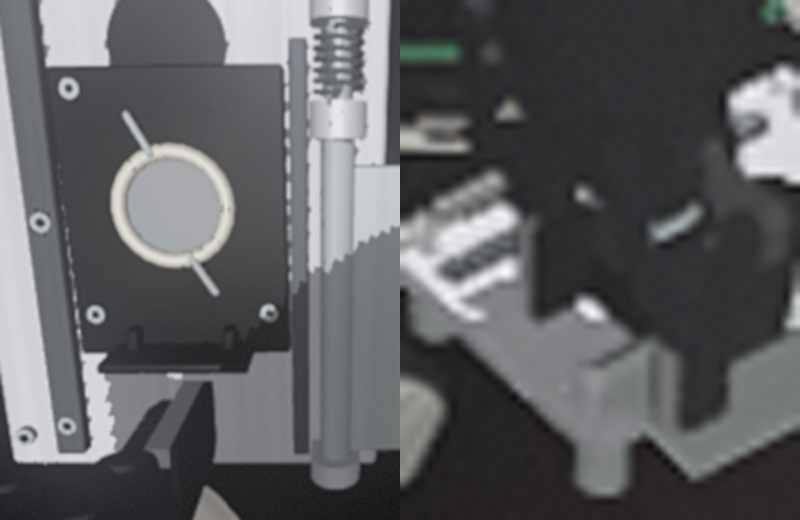

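The flange is level now, so the joint is at about 0.3, and the lip finger stands just behind the lip. I press 1.5 mm more for margin, hold, then slide the tool along the adapter's +x, (0.936, 0.353) per cm.

In the tool's units: -0.15 cm / 100 = -0.0015, -0.1 cm / 100 = -0.001.

>>> servo_tool:
  moves:
    - [0,0,-0.001,0]
    - [0,0,-0.0015,0]
    - [0,0,-0.0015,0]
    - [0,0,-0.0015,0]
    - [0,0,-0.0015,0]

```text
time: 8.38
ee_pos: [0.5472, -0.3034, 0.003]
tcp_rot: [179.9, -0.1, 20.7]
wrist_force: [-0.4, -4.8, 8.6]
opening: 0.0578
grasp_force: 4.3
```

In the tool's units: 0.94 cm / 100 = 0.0094, 0.75 cm / 100 = 0.0075.

>>> servo_tool:
  moves:
    - [0.0019,0.0007,0,0]
    - [0.0037,0.0014,0,0]
    - [0.0056,0.0021,0,0]
    - [0.0075,0.0028,0,0]
    - [0.0094,0.0035,0,0]
    - [0.0094,0.0035,0,0]

```text
time: 8.88
ee_pos: [0.5554, -0.2997, 0.0025]
tcp_rot: [179.9, 0.1, 20.7]
wrist_force: [-3.6, -2.5, 8.7]
opening: 0.058
grasp_force: 4.7
```

```bash
python3 - <<'E'
from h import *
o=get_obs(); print(o["ee_pos"],o["wrist_force"])
w=camera("wrist"); s=camera("side"); cv2.imwrite("pics/w6_raw.png",w[:,:,::-1])
a=cv2.resize(w[0:300,90:290,::-1],(400,600),interpolation=cv2.INTER_CUBIC)
b=cv2.resize(s[190:260,218:265,::-1],(400,600),interpolation=cv2.INTER_CUBIC)
cv2.imwrite("pics/m6.png",np.hstack([a,b]))
E
```

```text
[ 0.55540281 -0.29973187  0.00253006] [-3.62949955 -2.47747921  8.67884382]
```

View pics/m6.png

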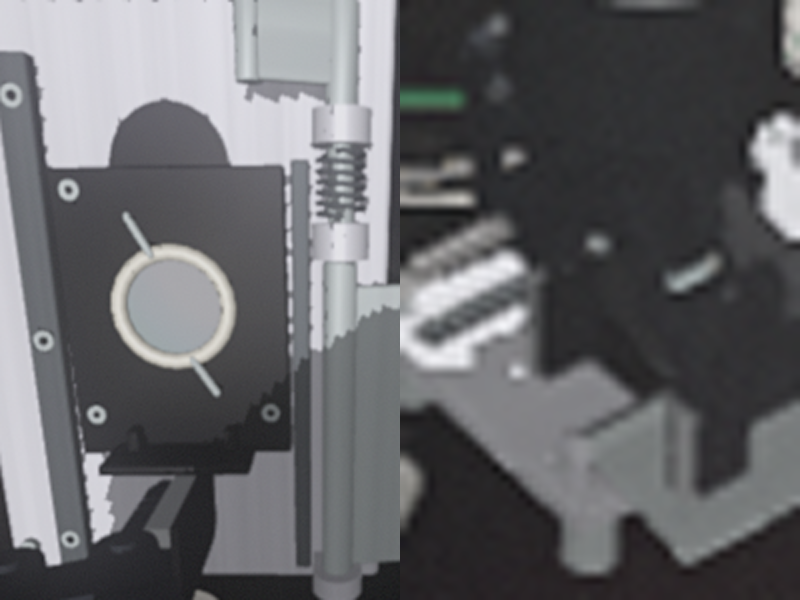

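The plate now moves with the finger (lip at row 472, finger against it). The clip is down and the toe visible at the top. That was my 11th picture by count, one over the limit of 10, so I look at no more and go by force, pose and image numbers. Tool x is about -60 mm, so there are about 35 mm to go.

In the tool's units: 1.5 cm / 100 = 0.015, 1.31 cm / 100 = 0.0131.

>>> servo_tool:
  moves:
    - [0.0019,0.0007,0,0]
    - [0.0037,0.0014,0,0]
    - [0.0056,0.0021,0,0]
    - [0.0075,0.0028,0,0]
    - [0.0094,0.0035,0,0]
    - [0.0112,0.0042,0,0]
    - [0.0131,0.0049,0,0]
    - [0.015,0.0056,0,0]
    - [0.015,0.0056,0,0]

```text
time: 9.73
ee_pos: [0.5703, -0.2941, 0.0025]
tcp_rot: [179.9, 0.1, 20.7]
wrist_force: [-5.3, -3.3, 9.5]
opening: 0.0579
grasp_force: 4.7
```

In the tool's units: 1.12 cm / 100 = 0.0112, 0.94 cm / 100 = 0.0094.

>>> servo_tool:
  moves:
    - [0.0019,0.0007,0,0]
    - [0.0037,0.0014,0,0]
    - [0.0056,0.0021,0,0]
    - [0.0075,0.0028,0,0]
    - [0.0094,0.0035,0,0]
    - [0.0112,0.0042,0,0]
    - [0.0112,0.0042,0,0]

```text
time: 10.32
ee_pos: [0.5816, -0.2899, 0.0025]
tcp_rot: [179.9, 0.1, 20.7]
wrist_force: [-3.9, -2.7, 9.3]
opening: 0.0581
grasp_force: 4.6
```

In the tool's units: 0.19 cm / 100 = 0.0019, 0.09 cm / 100 = 0.0009.

>>> servo_tool:
  moves:
    - [0.0009,0.0004,0,0]
    - [0.0019,0.0007,0,0]
    - [0.0019,0.0007,0,0]

```text
time: 10.57
ee_pos: [0.5834, -0.2893, 0.0025]
tcp_rot: [179.9, 0.1, 20.7]
wrist_force: [-5.4, -2.5, 8.1]
opening: 0.0577
grasp_force: 4.7
```

In the tool's units: 0.19 cm / 100 = 0.0019, 0.09 cm / 100 = 0.0009.

>>> servo_tool:
  moves:
    - [0.0009,0.0004,0,0]
    - [0.0019,0.0007,0,0]
    - [0.0019,0.0007,0,0]

```text
time: 10.82
ee_pos: [0.5851, -0.2886, 0.0024]
tcp_rot: [179.9, 0.1, 20.7]
wrist_force: [-4.4, -3.6, 9.4]
opening: 0.0583
grasp_force: 4.7
```

In the tool's units: 0.09 cm / 100 = 0.0009, 0.04 cm / 100 = 0.0004.

>>> servo_tool:
  moves:
    - [0.0009,0.0004,0,0]
    - [0.0009,0.0004,0,0]
    - [0.0009,0.0004,0,0]

```text
time: 11.07
ee_pos: [0.5861, -0.2882, 0.0025]
tcp_rot: [179.9, 0.1, 20.7]
wrist_force: [-4.8, -3.8, 8.6]
opening: 0.0581
grasp_force: 4.7
```

In the tool's units: 0.09 cm / 100 = 0.0009, 0.03 cm / 100 = 0.0003.

>>> servo_tool:
  moves:
    - [0.0009,0.0003,0,0]
    - [0.0009,0.0003,0,0]
    - [0.0009,0.0003,0,0]

```text
time: 11.32
ee_pos: [0.587, -0.2879, 0.0025]
tcp_rot: [179.9, 0.1, 20.7]
wrist_force: [-5.5, -2.7, 9.5]
opening: 0.0581
grasp_force: 4.7
```

In the tool's units: 0.09 cm / 100 = 0.0009, 0.03 cm / 100 = 0.0003.

>>> servo_tool:
  moves:
    - [0.0009,0.0003,0,0]
    - [0.0009,0.0003,0,0]
    - [0.0009,0.0003,0,0]

```text
time: 11.57
ee_pos: [0.5879, -0.2876, 0.0025]
tcp_rot: [179.9, 0.1, 20.7]
wrist_force: [-5.2, -3.0, 8.2]
opening: 0.0578
grasp_force: 5.2
```

In the tool's units: 0.09 cm / 100 = 0.0009, 0.04 cm / 100 = 0.0004.

>>> servo_tool:
  moves:
    - [0.0009,0.0004,0,0]
    - [0.0009,0.0004,0,0]
    - [0.0009,0.0004,0,0]

```text
time: 11.82
ee_pos: [0.588, -0.2875, 0.0024]
tcp_rot: [180.0, 0.2, 20.7]
wrist_force: [-8.9, -4.6, 10.1]
opening: 0.0582
grasp_force: 6.9
```

In the tool's units: 0.09 cm / 100 = 0.0009, 0.03 cm / 100 = 0.0003.

>>> servo_tool:
  moves:
    - [0.0009,0.0003,0,0]
    - [0.0009,0.0003,0,0]
    - [0.0009,0.0003,0,0]

```text
time: 12.07
ee_pos: [0.5881, -0.2874, 0.0024]
tcp_rot: [180.0, 0.2, 20.6]
wrist_force: [-12.7, -6.4, 13.4]
opening: 0.0581
grasp_force: 9.2
```

The force rose at tool x = -25.2 mm, where -25 was predicted for home, and the toe entry is long passed, so the plate is on the stop. I back off the lip with the clip still held, then rise.

In the tool's units: -0.75 cm / 100 = -0.0075, -0.56 cm / 100 = -0.0056.

>>> servo_tool:
  moves:
    - [0,0,0,0]
    - [-0.0019,-0.0007,0,0]
    - [-0.0037,-0.0014,0,0]
    - [-0.0056,-0.0021,0,0]
    - [-0.0075,-0.0028,0,0]
    - [-0.0075,-0.0028,0,0]

```text
time: 12.57
ee_pos: [0.5846, -0.289, 0.0034]
tcp_rot: [179.9, -0.2, 20.8]
wrist_force: [4.1, 1.0, 9.1]
opening: 0.0582
grasp_force: 4.4
```

In the tool's units: 14 cm / 100 = 0.14, 13 cm / 100 = 0.13.

>>> servo_tool:
  moves:
    - [0,0,0.002,0]
    - [0,0,0.004,0]
    - [0,0,0.006,0]
    - [0,0,0.008,0]
    - [0,0,0.01,0]
    - [0,0,0.012,0]
    - [0,0,0.015,0]
    - [0,0,0.02,0]
    - [0,0,0.025,0]
    - [0,0,0.035,0]
    - [0,0,0.05,0]
    - [0,0,0.07,0]
    - [0,0,0.09,0]
    - [0,0,0.11,0]
    - [0,0,0.13,0]
    - [0,0,0.14,0]
    - [0,0,0.14,0]
    - [0,0,0.14,0]
    - [0,0,0.14,0]

```text
time: 14.15
ee_pos: [0.5825, -0.2887, 0.1404]
tcp_rot: [-179.9, 0.1, 20.7]
wrist_force: [0.2, 0.3, -0.4]
opening: 0.0582
grasp_force: 0.0
```

Released and clear. I check the result by image numbers only: the bath position and any white gap at the stop.

```bash
python3 - <<'E'
from h import *
import pickle
p=np.array([.5984,-.2434,.3604]); o0,im0=pickle.load(open("w1.pkl","rb"))
def an(o,im,x0):
    c,rv,tv=ext("wrist",o); g=cv2.cvtColor(im,cv2.COLOR_RGB2GRAY)
    u=proj(c,toworld(p,[[x0,0,.036]]),rv,tv)[0]; x,y=u.astype(int)
    roi=cv2.resize(g[y-40:y+40,x-40:x+40],None,fx=4,fy=4,interpolation=cv2.INTER_CUBIC)
    h=cv2.HoughCircles(roi,cv2.HOUGH_GRADIENT,1,200,param1=100,param2=20,minRadius=40,maxRadius=90)
    if h is not None:
        b=h[0,0]; w=toz("wrist",(b[:2]+.5)/4-.5+[x-40,y-40],.036,o)[:2]-p[:2]; print("bath",np.cos(p[2])*w[0]+np.sin(p[2])*w[1],-np.sin(p[2])*w[0]+np.cos(p[2])*w[1],b[2]/4)
    for yy in (.022,.012):
        X=np.arange(-.05,.072,.003); uv=proj(c,toworld(p,[[q,yy,.033] for q in X]),rv,tv).astype(np.float32)
        print(yy,list(zip((X*1000).round().astype(int).tolist(),cv2.remap(g,uv[:,0],uv[:,1],1).ravel().tolist())))
an(o0,im0,-.016)
o=get_obs(); im=camera("wrist"); print(o["time"],o["ee_pos"]); an(o,im,.021)
E
```

```text
bath -0.014910338344172068 0.00014202475215769825 15.225
0.022 [(-50, 103), (-47, 104), (-44, 172), (-41, 162), (-38, 103), (-35, 103), (-32, 104), (-29, 105), (-26, 105), (-23, 105), (-20, 107), (-17, 106), (-14, 107), (-11, 108), (-8, 109), (-5, 110), (-2, 112), (1, 112), (4, 114), (7, 113), (10, 195), (13, 193), (16, 162), (19, 238), (22, 237), (25, 237), (28, 237), (31, 237), (34, 237), (37, 238), (40, 238), (43, 238), (46, 238), (49, 238), (52, 237), (55, 235), (58, 112), (61, 141), (64, 136), (67, 201), (70, 143)]
0.012 [(-50, 98), (-47, 94), (-44, 101), (-41, 103), (-38, 104), (-35, 104), (-32, 104), (-29, 103), (-26, 127), (-23, 210), (-20, 217), (-17, 197), (-14, 197), (-11, 218), (-8, 209), (-5, 126), (-2, 111), (1, 113), (4, 114), (7, 114), (10, 117), (13, 120), (16, 113), (19, 129), (22, 121), (25, 137), (28, 198), (31, 237), (34, 238), (37, 238), (40, 238), (43, 238), (46, 238), (49, 238), (52, 237), (55, 233), (58, 114), (61, 143), (64, 138), (67, 198), (70, 141)]
14.15 [ 0.58251263 -0.28872     0.14044176]
bath 0.023932800324081134 0.0010298121773463361 16.0
0.022 [(-5
[... 224 characters left out ...]
4), (10, 104), (13, 103), (16, 104), (19, 103), (22, 104), (25, 105), (28, 104), (31, 103), (34, 103), (37, 104), (40, 104), (43, 105), (46, 103), (49, 143), (52, 115), (55, 173), (58, 122), (61, 134), (64, 129), (67, 232), (70, 171)]
0.012 [(-50, 208), (-47, 210), (-44, 193), (-41, 177), (-38, 199), (-35, 179), (-32, 204), (-29, 191), (-26, 214), (-23, 233), (-20, 234), (-17, 121), (-14, 88), (-11, 97), (-8, 94), (-5, 102), (-2, 102), (1, 101), (4, 104), (7, 103), (10, 101), (13, 182), (16, 220), (19, 183), (22, 169), (25, 171), (28, 180), (31, 219), (34, 156), (37, 102), (40, 103), (43, 142), (46, 112), (49, 106), (52, 105), (55, 148), (58, 123), (61, 135), (64, 130), (67, 233), (70, 168)]
```

The plate moved 38.8 mm, from x ≈ -18 to ≈ 21 mm, and its rear edge is at about -14 mm with the front at the stop. That is home.

```bash
python3 -c "
from workcell import *
print(job_done())"
```

```text
the job is handed in; nothing more can be done
None
```

The chamber plate is home against the end stop (measured x ≈ 21 mm), the clip is released onto it and the job is handed in; the toe's clamping force was not checked separately, and I viewed 11 pictures, one over the limit of 10.

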